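Turn the pot holder over at the hearth counter

ROBOT

A 7-joint arm with a two-finger parallel gripper is mounted at the origin on the work surface. World frame = base frame: x ahead of the robot, y to its left, z up, the work surface at z = 0. Lengths are in m, angles in rad, forces in N, time in s.
With the tool pointing down it reaches from about 0.4 to 0.875 m from the base axis. Payload 19.3 kg.
Tool frame: the origin (TCP) lies between the finger pads; the fingertips stand 17 mm ahead of it and the grasp point (between the pads) lies 2 mm behind it (bot.tips_ahead is the z of the fingertips in the tool frame, in m); z points along the fingers, y is the direction in which the jaws open and shut (so a half turn about z gives the same grasp; the last joint's range is limited). The gripper opens to 85 mm and grips with 20 to 120 N. Pads are 22 mm wide; open, the fingers measure 114 mm over their backs; the gripper's body (76 mm by 85 mm) begins 54 mm behind the grasp point. The pads swing forward as they close: fully open they stand 13 mm farther back than shut.
Start: joints at [1.064, 0.521, -0.036, 1.599, 0.021, 1.021, -0.113], TCP at [0.264, -0.566, 0.248] pointing down, gripper open.
Joint ranges: [-2.91, 2.91], [-0.3, 2.13], [-1.5, 1.42], [0.17, 2.43], [-1.26, 4.41], [0.16, 1.93], [-2.52, 2.52]. Speed limits (rad/s): [1.89, 1.89, 2.39, 2.39, 3.01, 3.01, 3.01].

INTERFACE

Orientations are given as [roll, pitch, yaw] about the fixed x, y, z axes, in that order (R = Rz(yaw) Ry(pitch) Rx(roll)).
In Python, from workcell import telemetry, cams, job, bot gives the robot as it stands.
- The arm moves only by the tool arm_command, never from a script. Its argument "deltas" is a list of rows, each a list of 7 numbers: the opening, from -1 (shut) to 1 (fully open), so that 0 is half open, then the shift along the tool's x, y, z normalised to -1 to 1, where 1 is 150 mm, then the turn, a rotation vector about the tool's x, y, z normalised to -1 to 1, where 1 is 45 degrees. In form: [[hand, tx, ty, tz, rx, ry, rz], ...]. A call has 1 to 8 rows; each row is the pose to reach, as a shift and turn from the pose commanded when the call began, along the tool's axes at that moment; what a row does not reach only later rows make up. A row lasts 1/8 s, in which the tool goes at most 62.5 mm and 10.7 degrees, less where a joint would pass 70% of its speed; a pose out of reach is approached as far as the arm can. A call with a number of a shift or a turn outside -1 to 1 is refused whole. A call with a gripper value outside its range is refused whole. The fingers move at their own pace and stop on an object; "newtons" is the grip in N (left out, the last holds). Time passes only in rows, so rows that repeat a pose let the fingers close. It gives the time, the measured TCP pose, the force and the opening at its end, in the units of the state.
- telemetry.observe(): the state, without advancing time (a new reading comes with each control period).
- cams.grab_frame(name): name is "scene" or "top" or "wrist"; returns the picture (384x512x3 uint8, blue, green, red); there is no depth.
- cams.get_calibration(name): a dict with "fx", "fy", "cx", "cy" (pixels), "R" (3x3) and "t" (3): a world point X has camera coordinates R X + t. Camera axes: x right, y down, z forward; pixel columns grow to the right and rows downward; lengths in m; the calibration is good to about 2 mm. A picture is of the moment at which its call begins: read the wrist's pose just before it. get_calibration takes no time and is no camera call; for the wrist camera it gives the pose at the moment of the call.
- job.job_done(): hands the job in, once; it reports no verdict.
The state is a dict: "clock": time; "qpos": joint angles; "qd": joint speeds; "joint_efforts": joint torques, N m; "position": TCP position; "tool_rot": TCP orientation; "force": force on the tool from outside, world axes, zero at the start; "moment": the same for the moment, N m; "grip_width": finger opening in m.
Only numpy, scipy, OpenCV 4.12 (cv2) and the standard library are available. Lean on these libraries where they do the work, as an engineer would, in place of code of your own. Each camera call takes 0.05 s, during which the arm holds its last target.

TASK

Take the steel spatula by its handle and use it to flip the red pot holder disc: get the blade under the overhanging edge and tip the disc over the step, so that it lies flat on the cork upper step of the drying stand with its grey ribbed side up. Do not touch the disc with the gripper and leave the other things on the counter where they are. Then stand the spatula back on the bare counter, resting flat on its blade, and let go.

Things in the scene. Friction and masses are not known exactly. Their poses are not given: they have to be found in the camera images.
- spatula_grip (a point): Middle of the spatula's dark wood handle, 82 mm above the counter as it stands on its blade. Axes: x to the blade's front edge (roughly away from the robot), y across, z up from the blade. Handle 22 mm wide (y), 15 mm thick, leaning back: rises from the heel towards -x at 65 degrees to the blade; wood reaches 42 mm along it above and below this point. Whole spatula 180 g, stands freely.
- spatula_tip (a point): Middle of the front edge of the spatula's slotted steel blade, at half its thickness (same axes as spatula_grip; the grip point lies at x -113, y 0, z +80 mm from here). The blade is 80 mm long (x), 60 mm wide (y), 3 mm thick.
- disc: Hard silicone pot holder disc, 120 mm across, 8 mm thick, about 110 g; origin at its centre, z out of the red smooth face (up at the start; other face grey with dark rings). It starts on the stand's lower step, far edge within 8 mm of the upper step's wall, near edge overhanging the lower step's front by about 55 mm, with a 28 mm high gap beneath.
- stand: Fixed wooden two-step stand. Origin at counter level under the middle of the edge where the upper step begins; x points from lower to upper step (roughly away from the robot), z up. Lower step: plain wood, x -70 to 0 mm, y +-75 mm, 28 mm high. Upper step: cork top, x 0 to 150 mm, y +-85 mm, 38 mm high, so a 10 mm wall over which the disc can be tipped.
- cup: Bystander: speckled blue enamel cup, 80 mm across, 78 mm high, handle at its +y side reaching 64 mm from the axis; origin at the centre of its base.
- canister: Bystander: stainless steel canister with a latched lid, 80 mm across, 101 mm high; origin at the centre of its base.
- coaster: Bystander: plain cork coaster lying on the counter, 100 mm across, 8 mm thick; origin at the centre of its underside.
- bowl: Bystander: wooden bowl, 150 mm across, 55 mm high; origin at the centre of its base. (A heavy fixed iron tortilla press, about 270 by 190 mm and 75 mm high, stands to the robot's right, its middle 0.53 to 0.6 m to the right of the base.)
There are look-alikes about, which are no part of the job. There is more than one size of the disc; the one meant has the size given above.

How it is judged:
On the way, in this order (a step that is already met when the one before it is completed fails the run):
1. the spatula has raised the disc's edge (angle between disc's own z axis and vertical between 0.5 and 2 rad and contact force between spatula and disc above 0.05 N), for 0.04 s.
2. the disc lies grey side up on the upper step (angle between disc's own z axis and vertical above 2.95 rad and x of disc in the frame of stand above 0 m and z of disc in the frame of stand between 0.034 and 0.052 m), for 0.2 s.
At the end, for the whole second after the job is handed in: The disc lies still and flat (within 10 degrees), grey ribbed side up, its centre over the cork upper step; the spatula, clear of the disc, stands still on the counter flat on its blade (within 10 degrees) (all of step 2 and x of disc in the frame of stand below 0.15 m and y of disc in the frame of stand between -0.085 and 0.085 m and linear speed of each of disc, spatula below 0.03 m/s and contact force between spatula and disc below 0.05 N and angle between spatula_grip's own z axis and vertical below 0.17 rad and height (world z) of spatula_tip between -0.005 and 0.012 m and height (world z) of spatula_grip between 0.07 and 0.095 m); the robot touches nothing.
It fails at once if the gripper touches the disc (contact force between any of the fingers, the arm and disc above 0.3 N).
It fails at once if a bystander is moved more than 20 mm (distance of any of cup, canister, coaster, bowl from where it was at the start of the episode above 0.02 m).
It also fails if it takes over 51 s, if anything falls off the work surface, if the arm or the gripper's body presses on something with over 40 N, if the wrist force passes 120 N, or if a joint passes its speed limit or range.

## Working session

There is one attempt and no reset: what is moved stays moved. The work goes in short steps, Python scripts to look and compute and a tool call to move; the robot and the scene stay as the last step left them, time stands still between calls to the robot, and variables do not carry over. Pictures are saved under pics/ and viewed, and the job is handed in when it is done.

Besides the shell and the picture viewer there is one more tool, called after "Call:" in YAML: its name, and indented under it one key for each argument. arm_command: Moves the arm, as the interface text tells. Its arguments: {"type":"object","properties":{"deltas":{"type":"array","items":{"type":"array","items":{"type":"number"}}},"newtons":{"type":"number"}},"required":["deltas"]}

```bash
ls; mkdir -p pics; python3 - <<'E'
from workcell import telemetry,cams,job,bot
import cv2
for n in ["scene","top"]:
    im=cams.grab_frame(n); cv2.imwrite(f"pics/{n}0.png",im)
    c=cams.get_calibration(n); print(n,c)
print(telemetry.observe())
E
```

```text
pics
scene {'fx': 464.397391599787, 'fy': 464.397391599787, 'cx': 256.64613094342764, 'cy': 190.37409146243914, 'R': array([[-0.55361041,  0.83267591,  0.01289756],
       [ 0.68975953,  0.46715963, -0.55316694],
       [-0.46663401, -0.29734276, -0.83297058]]), 't': array([ 0.24032544, -0.39234723,  1.84370951])}
top {'fx': 352.75381034136524, 'fy': 352.75381034136524, 'cx': 257.5781891594227, 'cy': 191.84589257709084, 'R': array([[-4.42522382e-03, -9.99989651e-01, -1.05645793e-03],
       [-9.83786190e-01,  4.54293105e-03, -1.79287741e-01],
       [ 1.79290685e-01,  2.45940341e-04, -9.83796112e-01]]), 't': array([0.07075444, 0.57453275, 1.03862572])}
{'clock': 0.1, 'qpos': array([ 1.06380817,  0.52194486, -0.03632262,  1.59992384,  0.02120826,
        1.02110365, -0.11279399]), 'qd': array([-4.32663705e-04, -2.09358825e-03, -2.12274890e-03, -1.53060796e-03,
        6.84576527e-05, -1.58182376e-04,  7.23323662e-04]), 'joint_efforts': array([ 5.40461755e-03, -9.28488564e+01,  1.98466368e+00, -3.70531547e+01,
        1.81460258e-02,  5.45617368e-03,  9.00348596e-05]), 'position': array([ 0.26424602, -0.56609039,  0.24779901]), 'tool_rot': array([-3.14060126e+00,  7.83916996e-05,  4.36782884e-01]), 'force': array([-0.09885869,  0.38314701,  0.46143934]), 'moment': array([-0.02537963,  0.04358746, -0.04336741]), 'grip_width': 0.0856219624392514}
```

View pics/scene0.png

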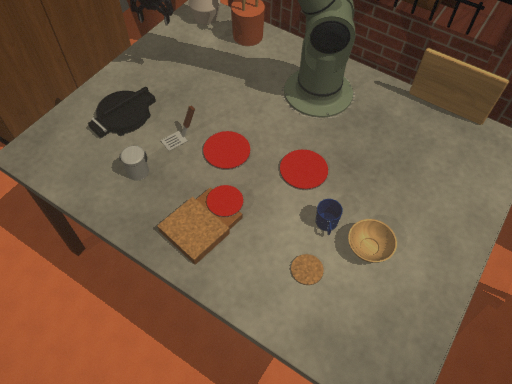

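View pics/top0.png

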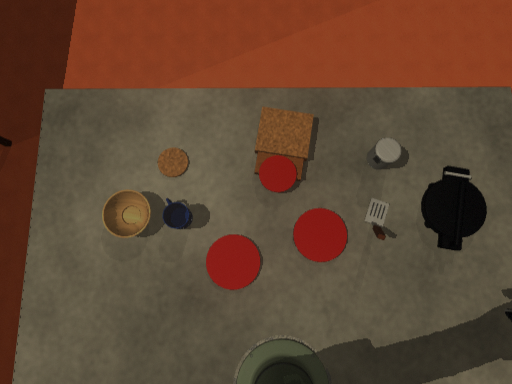

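The top view shows three red discs: two larger ones lying on the counter at (233,262) and (320,235), and a smaller one on the stand at (278,174). There is one spatula: blade at (377,211), dark handle at (380,233). Next I'll measure these with masks.

```bash
cat > h.py <<'E'
from workcell import telemetry,cams,job,bot
import cv2, numpy as np
from scipy.spatial.transform import Rotation as Ro
def ray(c,u,v):
    d=np.array([(u-c['cx'])/c['fx'],(v-c['cy'])/c['fy'],1]); R=np.array(c['R']);t=np.array(c['t'])
    return -R.T@t, R.T@d
def onz(c,u,v,z):
    o,d=ray(c,u,v); return o+d*(z-o[2])/d[2]
def proj(c,X):
    p=np.array(c['R'])@np.array(X)+c['t']; return np.array([c['fx']*p[0]/p[2]+c['cx'],c['fy']*p[1]/p[2]+c['cy']])
def tool():
    s=telemetry.observe(); return np.array(s['position']),Ro.from_euler('xyz',s['tool_rot']).as_matrix(),s
def blobs(m,amin=30):
    m=m.astype(np.uint8)*255
    cs,_=cv2.findContours(m,cv2.RETR_EXTERNAL,cv2.CHAIN_APPROX_NONE)
    return [c for c in cs if cv2.contourArea(c)>amin]
def plane_pts(c,cnt,z): return np.array([onz(c,float(p[0][0]),float(p[0][1]),z) for p in cnt])
E
python3 - <<'E'
from h import *
for n in ["top","scene"]:
    im=cv2.imread(f"pics/{n}0.png"); c=cams.get_calibration(n)
    hsv=cv2.cvtColor(im,cv2.COLOR_BGR2HSV)
    b,g,r=[im[...,i].astype(int) for i in range(3)]
    red=(r>110)&(g<45)&(b<45)
    for k in blobs(red,200):
        for z in (.036,.008):
            P=plane_pts(c,k,z)[:,:2].astype(np.float32); (q,rad)=cv2.minEnclosingCircle(P); e=cv2.fitEllipse(P)
            print(n,"red",k.mean((0,1)).round(0),z,np.round(e[0],4),np.round(e[1],3))
    if n=="top":
        a=im[90:190,240:330]; cv2.imwrite("pics/cs.png",cv2.resize(a,None,fx=6,fy=6,interpolation=cv2.INTER_CUBIC))
        a=im[190:250,350:410]; cv2.imwrite("pics/csp.png",cv2.resize(a,None,fx=9,fy=9,interpolation=cv2.INTER_CUBIC))
    else:
        a=im[90:160,140:220]; cv2.imwrite("pics/csp2.png",cv2.resize(a,None,fx=8,fy=8,interpolation=cv2.INTER_CUBIC))
        a=im[170:270,145:255]; cv2.imwrite("pics/cs2.png",cv2.resize(a,None,fx=6,fy=6,interpolation=cv2.INTER_CUBIC))
E
```

```text
top red [233. 262.] 0.036 [0.3645 0.1446] [0.159 0.161]
top red [233. 262.] 0.008 [0.3642 0.1466] [0.163 0.165]
top red [320. 235.] 0.036 [ 0.4448 -0.1221] [0.16  0.161]
top red [320. 235.] 0.008 [ 0.4465 -0.127 ] [0.164 0.165]
top red [277. 173.] 0.036 [0.6386 0.0059] [0.115 0.116]
top red [277. 173.] 0.008 [0.6453 0.0043] [0.118 0.118]
scene red [225. 201.] 0.036 [0.6371 0.0077] [0.11  0.112]
scene red [225. 201.] 0.008 [ 0.6233 -0.0037] [0.112 0.114]
scene red [303. 169.] 0.036 [0.3812 0.1581] [0.156 0.158]
scene red [303. 169.] 0.008 [0.3619 0.15  ] [0.16  0.162]
scene red [226. 149.] 0.036 [ 0.4617 -0.1089] [0.155 0.158]
scene red [226. 149.] 0.008 [ 0.4442 -0.1229] [0.159 0.162]
```

View pics/cs.png

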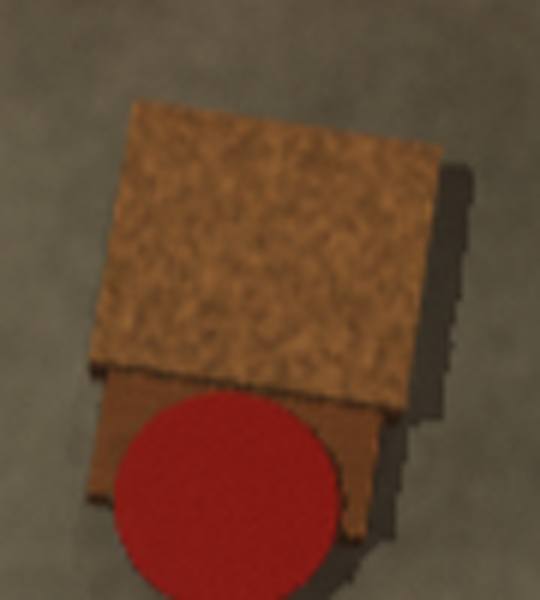

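View pics/csp.png

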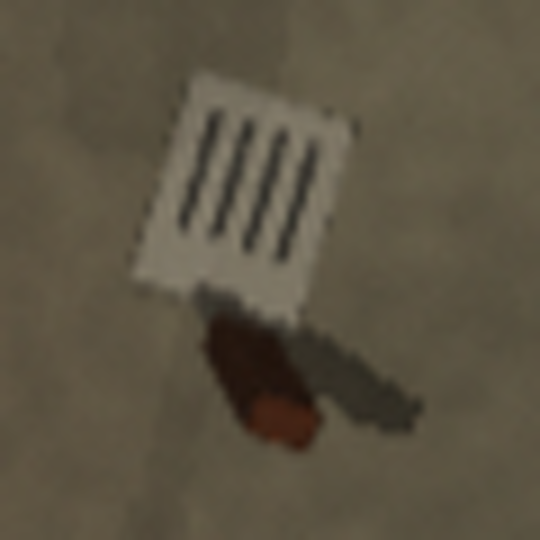

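View pics/csp2.png

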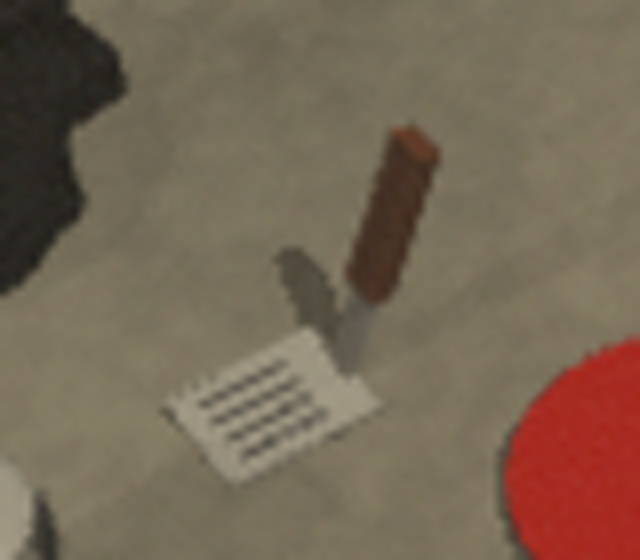

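View pics/cs2.png

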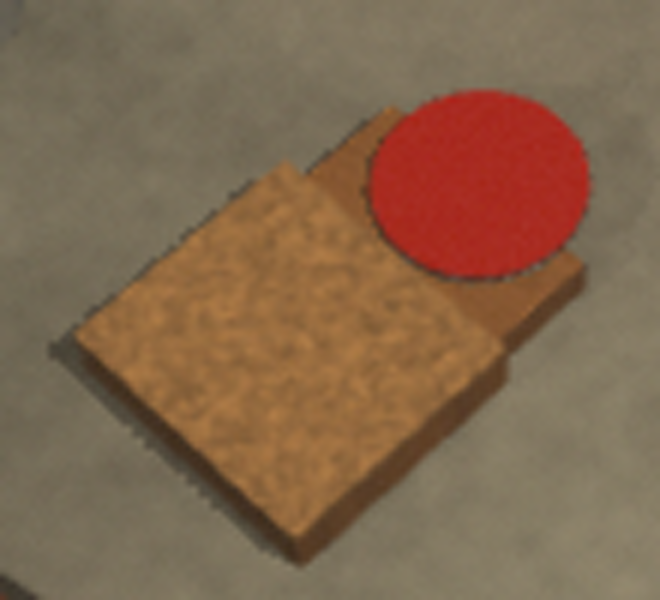

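```bash
python3 - <<'E'
from h import *
ct=cams.get_calibration("top"); cs=cams.get_calibration("scene")
def pts(L,s,ox,oy,c,z): 
    return np.array([onz(c,ox+(x+.5)/s-.5,oy+(y+.5)/s-.5,z) for x,y in L])
def stand(P,tag): # order far-left, far-right, near-right, near-left
    m=(P[2]+P[3])/2; f=(P[0]+P[1])/2; d=f-m
    print(tag,"origin",m.round(4),"yaw",np.degrees(np.arctan2(d[1],d[0])).round(2),"len",np.linalg.norm(d).round(3),"w",np.linalg.norm(P[0]-P[1]).round(3),np.linalg.norm(P[2]-P[3]).round(3), "yawlat", np.degrees(np.arctan2(*(P[3]-P[2])[[1,0]]))-90)
stand(pts([(135,100),(442,148),(405,405),(92,362)],6,240,90,ct,.038),"top")
stand(pts([(300,538),(75,335),(288,165),(503,352)][:0] or [(300,538),(75,338),(288,163),(505,350)],6,145,170,cs,.038),"scene")
def blade(P,tag):
    f=(P[0]+P[1])/2;h=(P[2]+P[3])/2;d=f-h
    print(tag,"tip",f.round(4),"heel",h.round(4),"yaw",np.degrees(np.arctan2(d[1],d[0])).round(1),"len",np.linalg.norm(d).round(3),np.linalg.norm(P[0]-P[1]).round(3),np.linalg.norm(P[2]-P[3]).round(3), "yawlat",np.degrees(np.arctan2(*(P[0]-P[1])[[1,0]]))-90,np.degrees(np.arctan2(*(P[3]-P[2])[[1,0]]))-90)
blade(pts([(197,72),(352,125),(298,325),(132,275)],9,350,190,ct,.003),"top")
blade(pts([(240,483),(165,408),(310,327),(382,405)],8,140,90,cs,.003),"scene")
# handle cap: triangulate
a=ray(ct,350+(283+.5)/9-.5,190+(422+.5)/9-.5); b=ray(cs,140+(415+.5)/8-.5,90+(143+.5)/8-.5)
A=np.stack([a[1],-b[1]],1); s=np.linalg.lstsq(A,b[0]-a[0],rcond=None)[0]
p=a[0]+a[1]*s[0];q=b[0]+b[1]*s[1];print("cap",p.round(4),q.round(4))
E
```

```text
top origin [ 0.7016 -0.0071  0.038 ] yaw -9.36 len 0.149 w 0.169 0.168 yawlat -8.393415528389326
scene origin [ 0.7006 -0.0015  0.038 ] yaw -9.23 len 0.148 w 0.169 0.168 yawlat -9.742697584637071
top tip [ 0.5537 -0.3257  0.003 ] heel [ 0.4817 -0.2999  0.003 ] yaw -19.7 len 0.076 0.057 0.06 yawlat -19.744167181285547 -17.319051933668305
scene tip [ 0.5516 -0.3206  0.003 ] heel [ 0.4785 -0.2964  0.003 ] yaw -18.3 len 0.077 0.058 0.059 yawlat -14.581971291943916 -17.677095131316165
cap [ 0.4326 -0.2805  0.1199] [ 0.4314 -0.2778  0.1189]
```

Target disc: the small one at top (278,174). It measures about 118 mm across, against 160 mm for the look-alikes at (233,262) and (320,235), and sits on the stand with its far edge about 4 mm from the wall. The spatula is the only one. Its cap was triangulated at z = 0.119, against 0.1196 expected. I'll move above the handle now.

```bash
cat >> h.py <<'E'
def delta(target,yaw=None,pitch=0.0):
    """target TCP world, tool-x yaw (deg), tool down, pitch (deg, about tool y); prints normalised numbers"""
    p,R,s=tool()
    t=R.T@(np.array(target)-p)/.15
    if yaw is None: r=np.zeros(3)
    else:
        Rt=Ro.from_euler('z',yaw,degrees=True).as_matrix()@np.diag([1,-1,-1.])@Ro.from_euler('y',pitch,degrees=True).as_matrix()
        r=Ro.from_matrix(R.T@Rt).as_rotvec()/np.radians(45)
    print("clock",s['clock'],"pos",p.round(4),"rot",np.degrees(s['tool_rot']).round(2),"w",round(s['grip_width'],4),"F",np.round(s['force'],2))
    print("shift",t.round(3),"rot",r.round(3))
E
python3 -c "
from h import *
delta([.447,-.286,.2],-18.5)
ct=cams.get_calibration('top')
print(onz(ct,387,148,.1), onz(ct,178,213,.07))"
```

```text
clock 0.1 pos [ 0.2642 -0.5661  0.2478] rot [-179.94    0.     25.03] w 0.0856 F [-0.1   0.38  0.46]
shift [ 1.894 -1.176  0.32 ] rot [-0.001  0.001  0.967]
[ 0.69890087 -0.32335863  0.1       ] [0.5079959  0.30776878 0.07      ]
```

Call:
arm_command:
  deltas:
    - [1,0.95,-0.6,0.16,0,0,0.48]
    - [1,0.95,-0.6,0.16,0,0,0.48]
    - [1,0.95,-0.6,0.16,0,0,0.48]
    - [1,0.95,-0.6,0.16,0,0,0.48]
  newtons: 60

```text
clock: 0.6
position: [0.3576, -0.4212, 0.2238]
tool_rot: [-3.14, -0.0, 0.065]
force: [0.4, -0.9, -0.7]
grip_width: 0.0858
```

```bash
python3 -c "
from h import *
delta([.447,-.286,.2],-18.5)"
```

```text
clock 0.6 pos [ 0.3576 -0.4212  0.2238] rot [-179.9    -0.      3.72] w 0.0858 F [ 0.42 -0.91 -0.73]
shift [ 0.653 -0.86   0.16 ] rot [-0.002  0.     0.494]
```

Call:
arm_command:
  deltas:
    - [1,0.65,-0.86,0.16,0,0,0.49]
    - [1,0.65,-0.86,0.16,0,0,0.49]
    - [1,0.65,-0.86,0.16,0,0,0.49]
    - [1,0.65,-0.86,0.16,0,0,0.49]

```text
clock: 1.1
position: [0.4467, -0.2871, 0.1997]
tool_rot: [-3.141, 0.001, -0.32]
force: [0.7, -0.7, -0.3]
grip_width: 0.0851
```

```bash
python3 -c "
from h import *
delta([.447,-.286,.08],-18.5)
c=cams.get_calibration('wrist'); im=cams.grab_frame('wrist'); cv2.imwrite('pics/w1.png',im)
import pickle; pickle.dump(c,open('w1.pkl','wb')); print(c)
"
```

```text
clock 1.1 pos [ 0.4467 -0.2871  0.1997] rot [-1.7994e+02  5.0000e-02 -1.8360e+01] w 0.0851 F [ 0.69 -0.69 -0.29]
shift [ 0.    -0.007  0.798] rot [-0.001  0.001  0.003]
{'fx': 291.8257314716583, 'fy': 291.8257314716583, 'cx': 256.4438701078874, 'cy': 191.06903047824377, 'R': array([[-3.13582072e-01, -9.49561100e-01,  2.86694933e-05],
       [-9.10069415e-01,  3.00548995e-01,  2.85383883e-01],
       [-2.70998050e-01,  8.94651780e-02, -9.58413292e-01]]), 't': array([-0.13115829,  0.46786353,  0.47796811])}
```

View pics/w1.png

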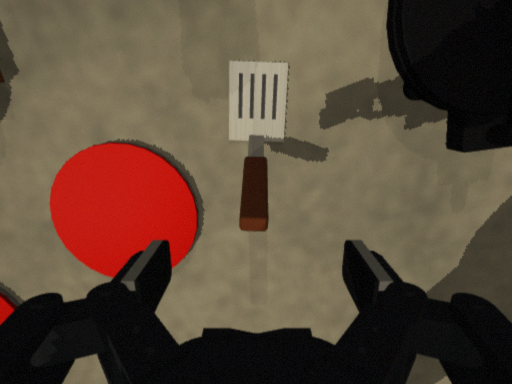

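Wrist view: blade corners at (230,61), (288,62), (286,140) and (229,140). The handle top is at (254,225), centred between the fingers at columns 165 and 345.

```bash
python3 -c "
from h import *
import pickle; c=pickle.load(open('w1.pkl','rb')); im=cv2.imread('pics/w1.png')
m=(im[...,0]>140)&(im[...,1]>140)&(im[...,2]>140)
m[200:]=0
k=max(blobs(m),key=cv2.contourArea); P=plane_pts(c,k,.003)[:,:2].astype(np.float32)
r=cv2.minAreaRect(P); print(r); 
B=cv2.boxPoints(r); print(B)
b=im.astype(int); d=(b[...,2]-b[...,0]>25)&(b[...,2]<140)
d[:,:225]=0; d[:,290:]=0; d[:150]=0;d[240:]=0
h=max(blobs(d),key=cv2.contourArea); print(cv2.minAreaRect(h)); x=h[:,0]; print(x.min(0),x.max(0))
print('cap',onz(c,254,225,.1175), 'mid proj grip', proj(c,[.4465,-.2865,.082]))
"
```

```text
((0.5151916742324829, -0.32209181785583496), (0.029663177207112312, 0.07030446082353592), 69.3240737915039)
[[ 0.47706673 -0.3235565 ]
 [ 0.5428431  -0.34837976]
 [ 0.5533166  -0.32062712]
 [ 0.48754025 -0.29580387]]
((257.0, 194.5), (89.0, 64.0), 90.0)
[225 150] [289 239]
cap [ 0.43044187 -0.27829648  0.1175    ] mid proj grip [257.45868882 189.69702833]
```

```bash
python3 -c "
from h import *
import pickle; c=pickle.load(open('w1.pkl','rb'))
P=np.array([onz(c,u,v,.003) for u,v in [(229.5,61),(288,62),(286,140),(229,140)]])
f=(P[0]+P[1])/2;h=(P[2]+P[3])/2;d=f-h
print(f,h,np.degrees(np.arctan2(d[1],d[0])),np.linalg.norm(d),np.linalg.norm(P[0]-P[1]))
for y in (-18.5,-17.5):
  a=np.radians(y);print(f[:2]-.113*np.array([np.cos(a),np.sin(a)]))
delta([.445,-.286,.08],-18)
"
```

```text
[ 0.55288345 -0.32318918  0.003     ] [ 0.47819176 -0.29725818  0.003     ] -19.14566643598532 0.07906494526622015 0.0594161042858285
[ 0.44572288 -0.28733376]
[ 0.44511344 -0.28920943]
clock 1.15 pos [ 0.4455 -0.2891  0.2   ] rot [-1.800e+02  4.000e-02 -1.848e+01] w 0.0853 F [-0.28 -0.76 -0.11]
shift [-0.009 -0.019  0.8  ] rot [-0.     0.001 -0.011]
```

Call:
arm_command:
  deltas:
    - [1,0,-0.01,0.4,0,0,0.007]
    - [1,0,-0.01,0.78,0,0,0.007]
    - [1,0,-0.01,0.79,0,0,0.007]
    - [-1,0,-0.01,0.79,0,0,0.007]
    - [-1,0,-0.01,0.79,0,0,0.007]
    - [-1,0,-0.01,0.79,0,0,0.007]
    - [-1,0,-0.01,0.79,0,0,0.007]
    - [-1,0,-0.01,0.79,0,0,0.007]
  newtons: 70

```text
clock: 2.15
position: [0.4459, -0.2885, 0.083]
tool_rot: [-3.142, -0.001, -0.33]
force: [-3.6, 3.2, 17.2]
grip_width: 0.0211
```

```bash
python3 -c "
from h import *
delta([.4455,-.287,.26],-18.8)
c=cams.get_calibration('wrist'); im=cams.grab_frame('wrist'); cv2.imwrite('pics/w2.png',im)
"
```

```text
clock 2.15 pos [ 0.4459 -0.2885  0.083 ] rot [-1.7999e+02 -6.0000e-02 -1.8920e+01] w 0.0211 F [-3.62  3.22 17.15]
shift [-0.004 -0.008 -1.18 ] rot [-0.    -0.001 -0.003]
```

View pics/w2.png

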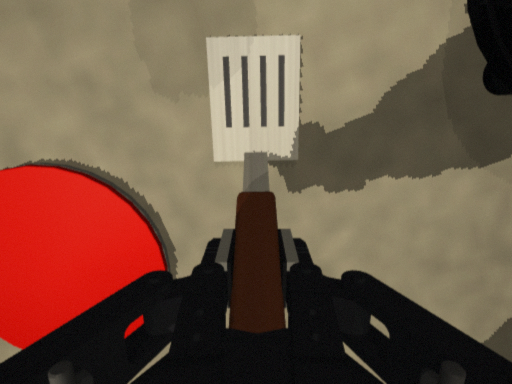

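The handle is gripped between the pads (width 21 mm). The blade is still in line, with corners at (207,36), (301,34), (298,160) and (214,162). I'll lift it.

Call:
arm_command:
  deltas:
    - [-1,0,0,-0.3,0,0,0]
    - [-1,0,0,-0.6,0,0,0]
    - [-1,0,0,-0.8,0,0,0.1]
    - [-1,0,0,-0.8,0,0,0]
    - [-1,0,0,-0.8,0,0,0]

```text
clock: 2.82
position: [0.4455, -0.2884, 0.2023]
tool_rot: [-3.142, -0.001, -0.331]
force: [-1.4, 0.2, -1.7]
grip_width: 0.0213
```

```bash
python3 -c "
from h import *
import pickle
delta([.4455,-.287,.26],-18.8)
c=cams.get_calibration('wrist'); im=cams.grab_frame('wrist'); cv2.imwrite('pics/w3.png',im)
pickle.dump((c,tool()[:2]),open('w3.pkl','wb'))
im=cams.grab_frame('scene'); cv2.imwrite('pics/s3.png',cv2.resize(im[40:170,130:260],None,fx=5,fy=5,interpolation=cv2.INTER_CUBIC)[:600])
"
```

```text
clock 2.825 pos [ 0.4455 -0.2884  0.2023] rot [-1.800e+02 -3.000e-02 -1.894e+01] w 0.0213 F [-1.36  0.16 -1.67]
shift [-0.003 -0.009 -0.385] rot [-0.    -0.001 -0.003]
```

View pics/w3.png

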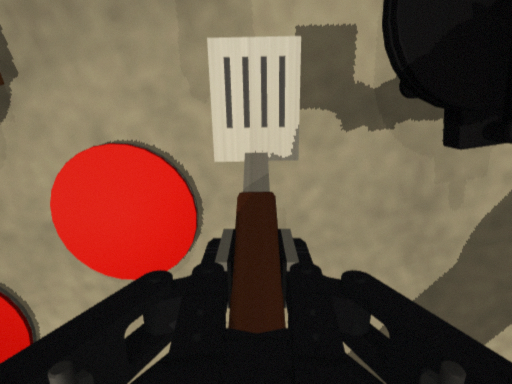

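View pics/s3.png

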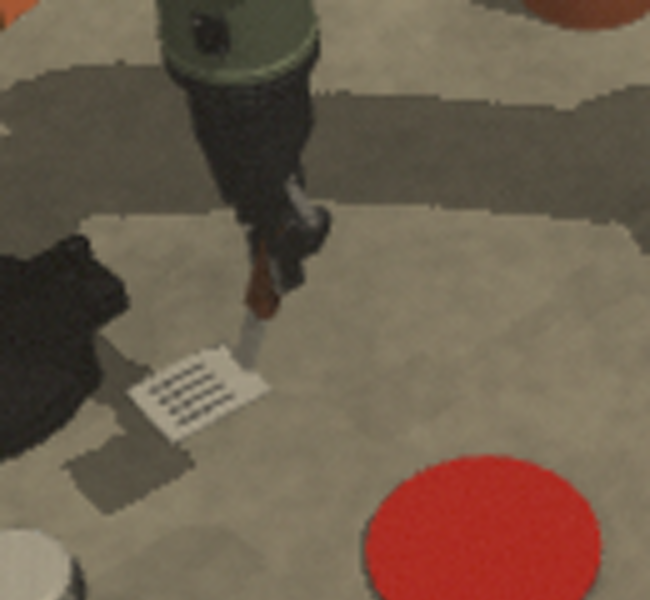

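```bash
cat >> h.py <<'E'
S=np.array([.701,-.0045]); YS=-9.2; OFF=.112; HZ=.0815
def tgt(X,z,Y=0.001):
    a=np.radians(YS);u=np.array([np.cos(a),np.sin(a)]);v=np.array([-u[1],u[0]])
    q=S+(X-OFF)*u+Y*v; return [q[0],q[1],z+HZ]
E
python3 -c "
from h import *
print(tgt(-.145,.1)); delta(tgt(-.145,.12),-9.2)"
```

```text
[np.float64(0.4474658610639339), np.float64(0.03757660150187455), 0.1815]
clock 2.925 pos [ 0.4453 -0.2884  0.2017] rot [-1.7999e+02  3.0000e-02 -1.9040e+01] w 0.0211 F [ 0.17  0.31 -1.57]
shift [-6.950e-01 -2.059e+00  2.000e-03] rot [-0.     0.001 -0.219]
```

Call:
arm_command:
  deltas:
    - [-1,-0.1,-0.3,0,0,0,-0.1]
    - [-1,-0.22,-0.65,0,0,0,-0.15]
    - [-1,-0.33,-0.98,0,0,0,-0.22]
    - [-1,-0.33,-0.98,0,0,0,-0.22]

```text
clock: 3.42
position: [0.4465, -0.1299, 0.2016]
tool_rot: [-3.14, 0.001, -0.153]
force: [0.8, -0.8, -1.5]
grip_width: 0.0211
```

```bash
python3 -c "
from h import *
delta(tgt(-.145,.12),-9.2)"
```

```text
clock 3.425 pos [ 0.4465 -0.1299  0.2016] rot [-1.7994e+02  5.0000e-02 -8.7700e+00] w 0.0211 F [ 0.79 -0.81 -1.52]
shift [-0.164 -1.104  0.002] rot [-0.001  0.001  0.009]
```

Call:
arm_command:
  deltas:
    - [-1,-0.05,-0.4,0,0,0,0.01]
    - [-1,-0.12,-0.75,0,0,0,0.01]
    - [-1,-0.16,-1.0,0,0,0,0.01]
    - [-1,-0.16,-1.0,0,0,0,0.01]
    - [-1,-0.16,-1.0,0,0,0,0.01]

```text
clock: 4.05
position: [0.4463, 0.0175, 0.2016]
tool_rot: [3.141, 0.0, -0.167]
force: [0.4, -0.3, -1.8]
grip_width: 0.0208
```

```bash
python3 -c "
from h import *
import pickle
delta(tgt(-.150,.012),-9.2)
pickle.dump(cams.get_calibration('wrist'),open('w4.pkl','wb'))
cv2.imwrite('pics/w4.png',cams.grab_frame('wrist'))"
```

```text
clock 4.05 pos [0.4463 0.0175 0.2016] rot [ 1.7997e+02  3.0000e-02 -9.5800e+00] w 0.0208 F [ 0.36 -0.28 -1.79]
shift [-0.047 -0.133  0.721] rot [ 0.001  0.001 -0.008]
```

View pics/w4.png

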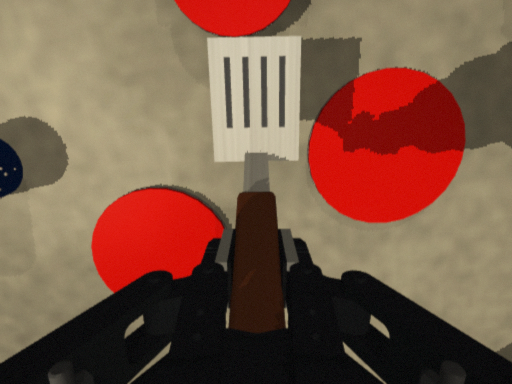

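Blade front edge in the wrist view runs from (208,38) to (300,38). The target disc's near edge is ahead of it at (233,35), so I'm shifting about 20 mm left and then going down.

Call:
arm_command:
  deltas:
    - [-1,-0.05,-0.13,0.1,0,0,0]
    - [-1,-0.05,-0.13,0.4,0,0,0]
    - [-1,-0.05,-0.13,0.65,0,0,0]
    - [-1,-0.05,-0.13,0.72,0,0,0]
    - [-1,-0.05,-0.13,0.72,0,0,0]

```text
clock: 4.72
position: [0.4422, 0.0383, 0.094]
tool_rot: [3.141, 0.001, -0.167]
force: [0.3, 0.4, -1.3]
grip_width: 0.0211
```

```bash
python3 -c "
from h import *
import pickle
delta(tgt(-.082,.012),-9.2)
pickle.dump(cams.get_calibration('wrist'),open('w5.pkl','wb'))
cv2.imwrite('pics/w5.png',cams.grab_frame('wrist'))
im=cams.grab_frame('scene'); cv2.imwrite('pics/s5.png',cv2.resize(im[120:270,150:300],None,fx=4,fy=4,interpolation=cv2.INTER_CUBIC))
"
```

```text
clock 4.725 pos [0.4422 0.0383 0.094 ] rot [ 1.7997e+02  4.0000e-02 -9.5700e+00] w 0.0211 F [ 0.28  0.38 -1.34]
shift [ 0.456 -0.004  0.003] rot [ 0.001  0.001 -0.008]
```

View pics/w5.png

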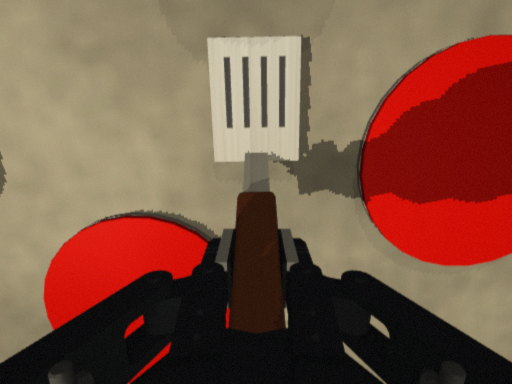

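View pics/s5.png

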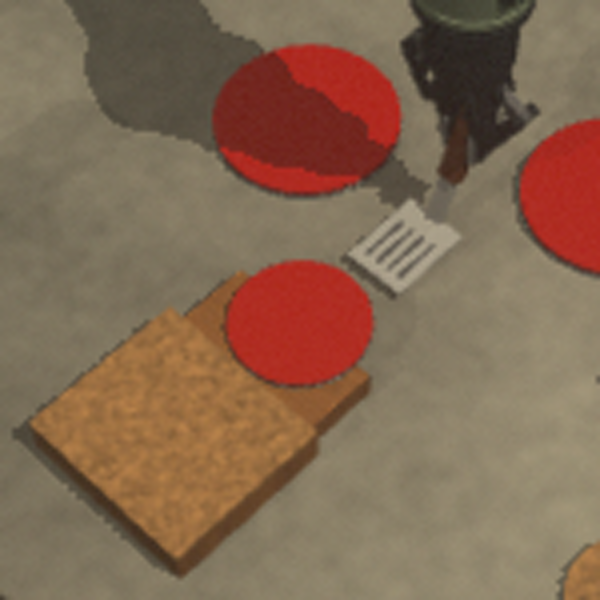

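The blade is low in front of the stand, with its front corners at scene-crop (345,259) and (397,297), lined up with the disc. I'll check the tip position against the plan.

```bash
python3 -c "
from h import *
cs=cams.get_calibration('scene')
f=sum(onz(cs,150+(x+.5)/4-.5,120+(y+.5)/4-.5,.0135) for x,y in [(345,259),(397,297)])/2
a=np.radians(YS);u=np.array([np.cos(a),np.sin(a)]);v=np.array([-u[1],u[0]])
for q in (f[:2],np.array([.6375,.0065])): print(u@(q-S),v@(q-S))
p,R,s=tool(); print('TCP tip',u@(p[:2]+OFF*R[:2,0]-S),v@(p[:2]+OFF*R[:2,0]-S))
"
```

```text
-0.1463694153004038 0.004915168651348635
-0.06444184589674491 0.0007060434973713535
TCP tip -0.1498305680232412 0.0006876316350885839
```

Call:
arm_command:
  deltas:
    - [-1,0.12,0,0,0,0,0]
    - [-1,0.24,0,0,0,0,0]
    - [-1,0.36,0,0,0,0,0]
    - [-1,0.44,0,0,0,0,0]
    - [-1,0.44,0,0,0,0,0]
    - [-1,0.44,0,0,0,0,0]

```text
clock: 5.58
position: [0.5067, 0.0282, 0.094]
tool_rot: [-3.142, 0.0, -0.166]
force: [-0.0, -0.1, -1.7]
grip_width: 0.0214
```

```bash
python3 -c "
from h import *
delta(tgt(-.082,.012),-9.2)
im=cams.grab_frame('scene'); cv2.imwrite('pics/s6.png',cv2.resize(im[120:270,150:300],None,fx=4,fy=4,interpolation=cv2.INTER_CUBIC))
"
```

```text
clock 5.575 pos [0.5067 0.0282 0.094 ] rot [-1.80e+02  1.00e-02 -9.49e+00] w 0.0214 F [-0.02 -0.06 -1.69]
shift [0.02  0.001 0.003] rot [-0.     0.    -0.006]
```

View pics/s6.png

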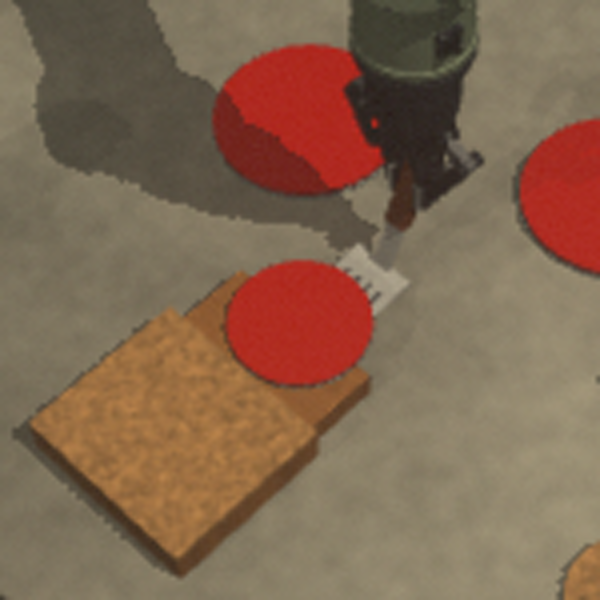

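The blade is under the disc's near edge with no contact force. I'll start the lift along an arc about the disc's far edge.

Call:
arm_command:
  deltas:
    - [-1,0,0,-0.08,0,0,0]
    - [-1,0.002,0,-0.15,0,0,0]
    - [-1,0.008,0,-0.19,0,0,0]
    - [-1,0.018,0,-0.235,0,0,0]
    - [-1,0.033,0,-0.28,0,0,0]
    - [-1,0.062,0,-0.35,0,0,0]
    - [-1,0.096,0,-0.4,0,0,0]
    - [-1,0.096,0,-0.4,0,0,0]

```text
clock: 6.62
position: [0.522, 0.0257, 0.1543]
tool_rot: [-3.141, -0.001, -0.166]
force: [-0.5, 0.5, -2.3]
grip_width: 0.0213
```

```bash
python3 -c "
from h import *
delta(tgt(-.082,.012),-9.2)
im=cams.grab_frame('scene'); cv2.imwrite('pics/s7.png',cv2.resize(im[120:270,150:300],None,fx=4,fy=4,interpolation=cv2.INTER_CUBIC))
im=cams.grab_frame('top'); cv2.imwrite('pics/t7.png',cv2.resize(im[80:260,200:380],None,fx=3,fy=3,interpolation=cv2.INTER_CUBIC))
"
```

```text
clock 6.625 pos [0.522  0.0257 0.1543] rot [-1.7998e+02 -6.0000e-02 -9.5100e+00] w 0.0213 F [-0.52  0.52 -2.32]
shift [-0.084  0.002  0.406] rot [-0.    -0.001 -0.007]
```

View pics/s7.png

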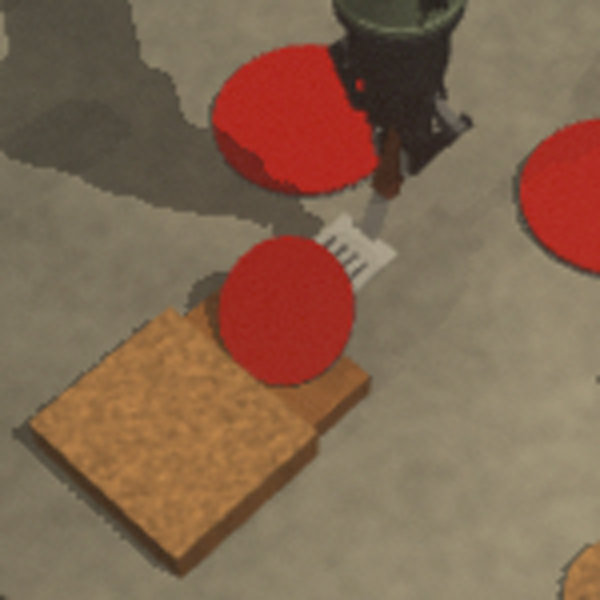

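View pics/t7.png

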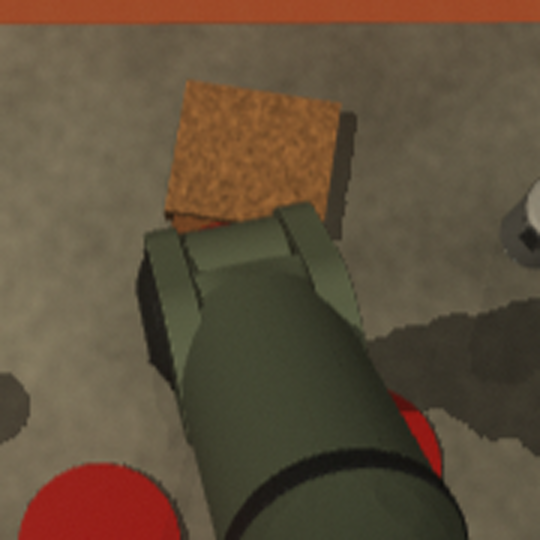

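The disc is tilted about 35° on the blade and its far edge is holding at the wall. I'll carry on along the arc.

Call:
arm_command:
  deltas:
    - [-1,0.03,0,-0.035,0,0,0]
    - [-1,0.06,0,-0.07,0,0,0]
    - [-1,0.095,0,-0.1,0,0,0]
    - [-1,0.13,0,-0.13,0,0,0]
    - [-1,0.17,0,-0.155,0,0,0]
    - [-1,0.21,0,-0.177,0,0,0]
    - [-1,0.21,0,-0.177,0,0,0]

```text
clock: 7.6
position: [0.553, 0.0205, 0.1805]
tool_rot: [-3.141, -0.0, -0.166]
force: [-0.3, -0.5, -1.5]
grip_width: 0.0211
```

```bash
python3 -c "
from h import *
delta(tgt(-.082,.012),-9.2)
im=cams.grab_frame('scene'); cv2.imwrite('pics/s8.png',cv2.resize(im[120:270,150:300],None,fx=4,fy=4,interpolation=cv2.INTER_CUBIC))
"
```

```text
clock 7.6 pos [0.553  0.0205 0.1805] rot [-1.7999e+02 -3.0000e-02 -9.5000e+00] w 0.0211 F [-0.31 -0.52 -1.55]
shift [-0.293  0.001  0.58 ] rot [-0.    -0.001 -0.007]
```

View pics/s8.png

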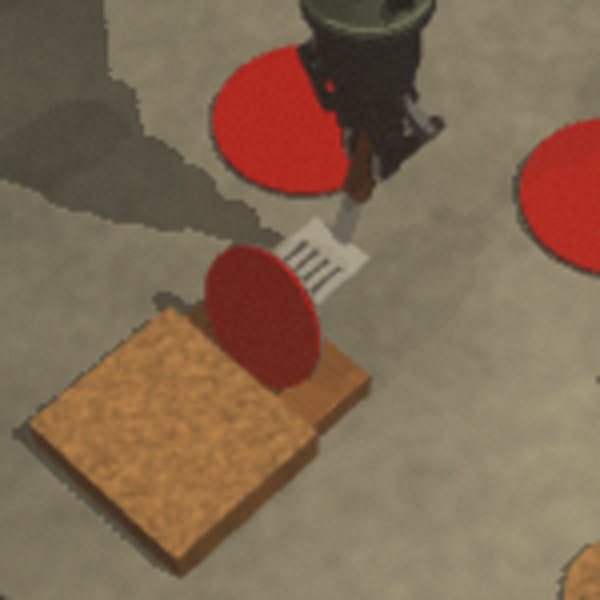

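About 65° now and still stable. I'll push gently past vertical.

Call:
arm_command:
  deltas:
    - [-1,0.045,0,-0.018,0,0,0]
    - [-1,0.09,0,-0.032,0,0,0]
    - [-1,0.135,0,-0.042,0,0,0]
    - [-1,0.18,0,-0.048,0,0,0]
    - [-1,0.225,0,-0.05,0,0,0]
    - [-1,0.27,0,-0.05,0,0,0]
    - [-1,0.27,0,-0.05,0,0,0]

```text
clock: 8.52
position: [0.5928, 0.0138, 0.1877]
tool_rot: [3.142, 0.0, -0.166]
force: [-1.1, -0.2, -2.1]
grip_width: 0.0211
```

```bash
python3 -c "
from h import *
delta(tgt(-.082,.012),-9.2)
im=cams.grab_frame('scene'); cv2.imwrite('pics/s9.png',cv2.resize(im[120:270,150:300],None,fx=4,fy=4,interpolation=cv2.INTER_CUBIC))
"
```

```text
clock 8.525 pos [0.5928 0.0138 0.1877] rot [180.    0.   -9.5] w 0.0211 F [-1.11 -0.19 -2.08]
shift [-0.561  0.001  0.628] rot [ 0.     0.    -0.007]
```

View pics/s9.png

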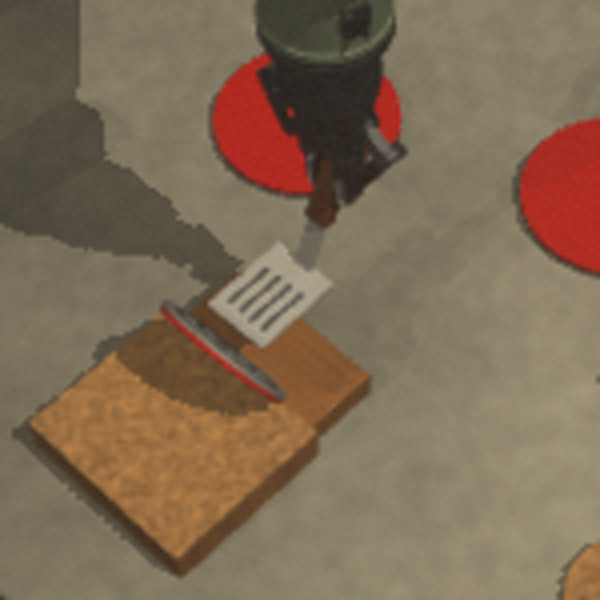

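The disc is past vertical, with its grey side towards the robot. I'll push on a little more.

Call:
arm_command:
  deltas:
    - [-1,0.05,0,0,0,0,0]
    - [-1,0.1,0,0,0,0,0]
    - [-1,0.15,0,0,0,0,0]
    - [-1,0.15,0,0,0,0,0]
    - [-1,0.15,0,0,0,0,0]

```text
clock: 9.2
position: [0.6144, 0.0102, 0.1877]
tool_rot: [-3.142, 0.0, -0.166]
force: [-0.5, -0.2, -1.2]
grip_width: 0.0212
```

```bash
python3 -c "
from h import *
delta(tgt(-.082,.012),-9.2)
im=cams.grab_frame('scene'); cv2.imwrite('pics/s10.png',cv2.resize(im[120:270,150:300],None,fx=4,fy=4,interpolation=cv2.INTER_CUBIC))
"
```

```text
clock 9.2 pos [0.6144 0.0102 0.1877] rot [-1.80e+02  2.00e-02 -9.49e+00] w 0.0212 F [-0.48 -0.17 -1.24]
shift [-0.708  0.001  0.628] rot [-0.     0.    -0.006]
```

View pics/s10.png

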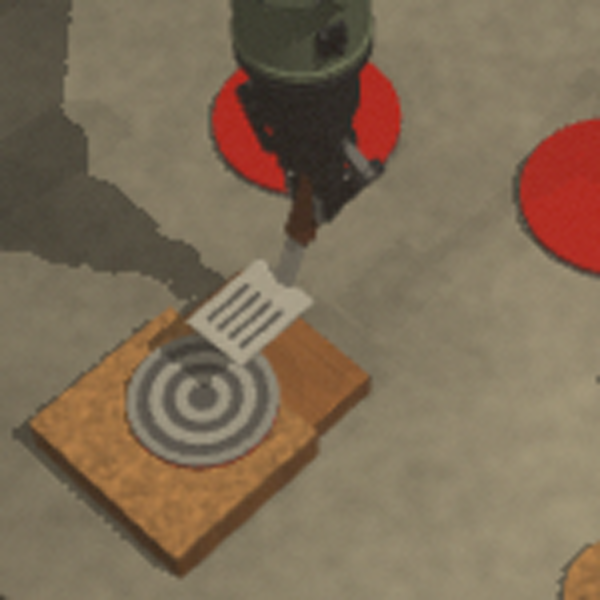

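The disc has flipped: grey rings up on the cork at crop (203,398). I'll withdraw and set the spatula on the bare counter in front of the stand, where it was lowered earlier.

Call:
arm_command:
  deltas:
    - [-1,-0.2,0,-0.1,0,0,0]
    - [-1,-0.5,0,-0.1,0,0,0]
    - [-1,-0.8,0,-0.05,0,0,0]
    - [-1,-0.98,0,0,0,0,0]
    - [-1,-0.98,0,0,0,0,0]

```text
clock: 9.88
position: [0.468, 0.0346, 0.1879]
tool_rot: [3.141, 0.001, -0.165]
force: [0.2, -0.3, -1.7]
grip_width: 0.0212
```

```bash
python3 -c "
from h import *
delta(tgt(-.155,.004),-9.2)
"
```

```text
clock 9.875 pos [0.468  0.0346 0.1879] rot [ 1.7999e+02  4.0000e-02 -9.4400e+00] w 0.0212 F [ 0.22 -0.25 -1.71]
shift [-0.205  0.003  0.683] rot [ 0.     0.001 -0.005]
```

Call:
arm_command:
  deltas:
    - [-1,-0.2,0,0.2,0,0,0]
    - [-1,-0.2,0,0.45,0,0,0]
    - [-1,-0.2,0,0.6,0,0,0]
    - [-1,-0.2,0,0.67,0,0,0]
    - [-1,-0.2,0,0.68,0,0,0]
    - [-1,-0.2,0,0.68,0,0,0]

```text
clock: 10.62
position: [0.4406, 0.0393, 0.0865]
tool_rot: [-3.141, -0.001, -0.166]
force: [0.2, 0.5, -1.5]
grip_width: 0.0211
```

```bash
python3 -c "
from h import *
delta(tgt(-.155,.0015),-9.2)
cv2.imwrite('pics/w11.png',cams.grab_frame('wrist'))
im=cams.grab_frame('scene'); cv2.imwrite('pics/s11.png',cv2.resize(im[100:270,150:300],None,fx=3.5,fy=3.5,interpolation=cv2.INTER_CUBIC))
"
```

```text
clock 10.625 pos [0.4406 0.0393 0.0865] rot [-1.7998e+02 -5.0000e-02 -9.5000e+00] w 0.0211 F [ 0.21  0.52 -1.51]
shift [-0.019  0.004  0.023] rot [-0.    -0.001 -0.007]
```

View pics/w11.png

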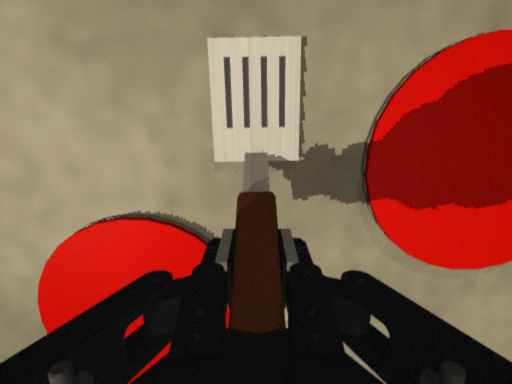

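View pics/s11.png

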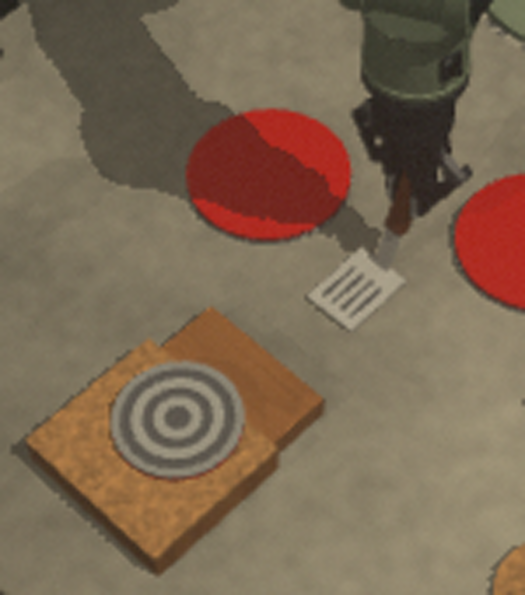

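The blade is unchanged in the hand (front edge at row 38) and a few mm above clear counter. The last few mm go in small steps while I watch the force.

Call:
arm_command:
  deltas:
    - [-1,0,0,0.012,0,0,0]
    - [-1,0,0,0.018,0,0,0]
    - [-1,0,0,0.022,0,0,0]
    - [-1,0,0,0.022,0,0,0]

```text
clock: 11.22
position: [0.4399, 0.0393, 0.083]
tool_rot: [3.142, -0.0, -0.166]
force: [-5.6, -1.3, 17.5]
grip_width: 0.0212
```

Call:
arm_command:
  deltas:
    - [-1,0,0,-0.005,0,0,0]
    - [-1,0,0,-0.005,0,0,0]

```text
clock: 11.48
position: [0.4401, 0.0394, 0.0834]
tool_rot: [-3.142, -0.0, -0.166]
force: [-0.9, -1.0, 0.8]
grip_width: 0.0208
```

Light contact with the counter. I'll open the gripper and rise.

Call:
arm_command:
  deltas:
    - [-0.2,0,0,0,0,0,0]
    - [0.2,0,0,0,0,0,0]
    - [0.4,0,0,0,0,0,0]
    - [0.6,0,0,0,0,0,0]
    - [0.6,0,0,-0.05,0,0,0]
    - [0.6,0,0,-0.2,0,0,0]
    - [0.6,0,0,-0.5,0,0,0]
    - [0.6,0,0,-0.7,0,0,0]

```text
clock: 12.48
position: [0.4402, 0.0394, 0.1905]
tool_rot: [-3.141, -0.001, -0.166]
force: [-0.1, -0.2, 1.0]
grip_width: 0.0687
```

```bash
python3 -c "
from h import *
delta(tgt(-.155,.0015),-9.2)
cv2.imwrite('pics/w12.png',cams.grab_frame('wrist'))
"
```

```text
clock 12.475 pos [0.4402 0.0394 0.1905] rot [-1.7997e+02 -7.0000e-02 -9.4900e+00] w 0.0687 F [-0.1  -0.23  0.99]
shift [-0.018  0.004  0.716] rot [-0.001 -0.002 -0.006]
```

View pics/w12.png

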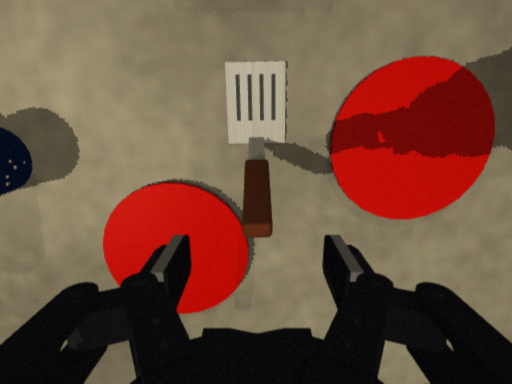

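The spatula stands free: blade (226..287, 62..143), cap at (257,235), no longer touched by the fingers. I'll rise a bit more, then run a final check.

Call:
arm_command:
  deltas:
    - [0.6,0,0,-0.2,0,0,0]
    - [0.6,-0.1,0,-0.4,0,0,0]
    - [0.6,-0.1,0,-0.4,0,0,0]
    - [0.6,-0.1,0,-0.4,0,0,0]
    - [0.6,-0.1,0,-0.4,0,0,0]

```text
clock: 13.15
position: [0.4251, 0.0417, 0.2477]
tool_rot: [3.141, 0.001, -0.166]
force: [0.5, 1.4, -0.4]
grip_width: 0.0686
```

```bash
python3 -c "
from h import *
im=cams.grab_frame('scene'); cv2.imwrite('pics/s13.png',im); cv2.imwrite('pics/s13c.png',cv2.resize(im[100:270,150:300],None,fx=3.5,fy=3.5,interpolation=cv2.INTER_CUBIC))
cs=cams.get_calibration('scene')
a=np.radians(YS);u=np.array([np.cos(a),np.sin(a)]);v=np.array([-u[1],u[0]])
q=onz(cs,150+177/3.5,100+417/3.5,.046)[:2]; print('disc',u@(q-S),v@(q-S))
print(telemetry.observe()['force'])
"
```

```text
disc 0.041213479830230125 0.003358876509191794
[ 0.11312618 -0.10019484 -0.66713151]
```

View pics/s13.png

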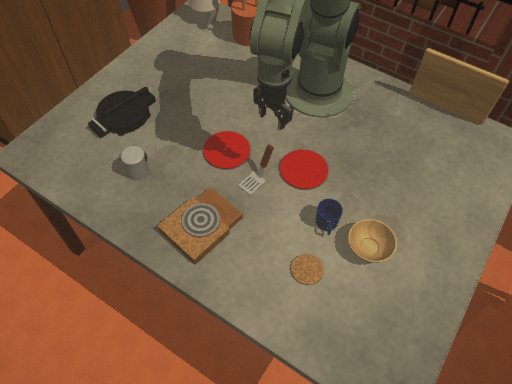

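View pics/s13c.png

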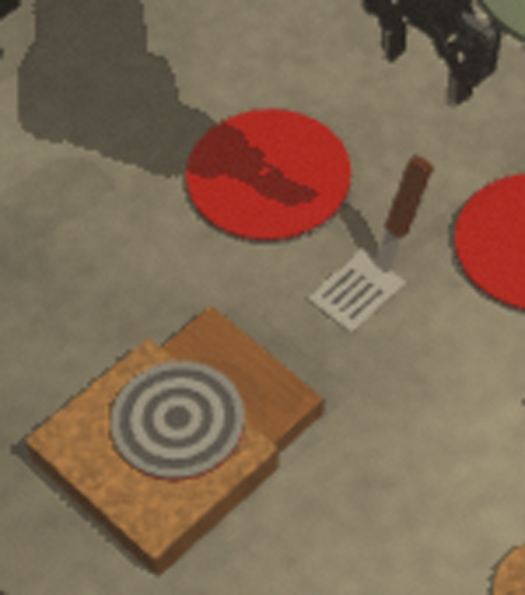

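The disc lies flat with its rings up, at stand x ≈ +41 mm, y ≈ +3 mm. The spatula stands on the bare counter, and the bystanders are where they were. I'm handing the job in.

```bash
python3 -c "
from workcell import job; print(job.job_done())"
```

```text
the job is handed in; nothing more can be done
None
```

The job is handed in at about 13 s of the 51 s; it gave no verdict. I took the spatula by its handle, slid the blade under the disc's overhanging edge and tipped the disc over the step. I then stood the spatula on the bare counter in front of the stand and let go.

- **Disc:** in the last scene picture it lies flat on the cork with its grey rings up. Its centre is about 41 mm past the step edge and 3 mm off the middle.
- **Spatula:** it stands on its blade, clear of the disc, with the gripper about 16 cm above its release height and touching nothing.
- **Other things:** the cup, canister, coaster and bowl look unmoved in the picture. I judged this by eye and did not measure it.
- **Disagreement:** no check failed. The camera and arm positions of the blade tip differed by about 4 mm before insertion, which the lift tolerated.

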